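# Count off the rack and shelve the bench block

### The job

Starting at the end of the rack that has the tall cheek (the one with the round knob on top), run a fingertip along the rail on top of its back wall, touching the rail behind the first, then the second, then the third gap (filled gaps count too) and going no further. Then push the steel bench block along the front ledge and into that third gap until it is fully home against the back wall, without lifting it off the board. Leave everything else where it is.

Things in the scene. Friction and masses are not known exactly. Their poses are not given: they have to be found in the camera images.
- rack: Fixed light-wood storage rack. Origin: centre of the underside of its base board; x points from its open front to its back, y along it (to the left as seen from the robot), z up. Board 200 (x) x 330 (y) x 12 mm, top at z = 12 mm. Its front half (x = -100 to 5 mm) is a flat open ledge. Back wall: front face at x = 70 mm.
- noses (a point): Front nose of the rack's middle divider, at x = 5, y = 0, z = 12 mm in the rack's frame. Five dividers, 8 mm thick, tops at z = 38 mm, stand from here back to the wall at y = -96, -48, 0, 48, 96 mm. With the end cheeks they make six gaps 40 mm wide, centred at y = -120, -72, -24, 24, 72, 120 mm, open to the front and top.
- rail_mid (a point): Middle of the top face of the flat rail on the back wall: x = 76, y = 0, z = 58 mm in the rack's frame. The rail is 22 mm wide in x and runs along the whole rack (y = -144 to 144 mm). It is rigid.
- tall: Tall end cheek of the rack, 65 x 12 x 60 mm high, with a 28 mm round wooden knob on top (88 mm high in all); origin at the centre of its underside, on the base board at y = +150 or -150 mm in the rack's frame. The gaps are counted from this end. It stands in front of the rail, not over it.
- low: Low end cheek, 65 x 12 x 26 mm high, at the rack's other end; origin at the centre of its underside.
- block: Plain steel bench block, 75 (its x) x 30 (its y) x 24 mm high, 0.28 to 0.52 kg, loose. It lies flat on the rack's front ledge near one end, its long side roughly along the rack's x. Origin: centre of its underside. Fully home it touches the back wall: its origin is then at x = 32.5 mm in the rack's frame and it sticks out 10 mm in front of the dividers' noses.
- rail_a: Length of the rail behind one gap: number 1 of 6 from the rack's +y end, 48 mm long, flush with its neighbours. Origin at its centre, 4 mm under its top face.
- rail_b: Length of the rail behind one gap: number 2 of 6 from the rack's +y end, 48 mm long, flush with its neighbours. Origin at its centre, 4 mm under its top face.
- rail_c: Length of the rail behind one gap: number 3 of 6 from the rack's +y end, 48 mm long, flush with its neighbours. Origin at its centre, 4 mm under its top face.
- rail_d: Length of the rail behind one gap: number 4 of 6 from the rack's +y end, 48 mm long, flush with its neighbours. Origin at its centre, 4 mm under its top face.
- rail_e: Length of the rail behind one gap: number 5 of 6 from the rack's +y end, 48 mm long, flush with its neighbours. Origin at its centre, 4 mm under its top face.
- rail_f: Length of the rail behind one gap: number 6 of 6 from the rack's +y end, 48 mm long, flush with its neighbours. Origin at its centre, 4 mm under its top face.
- wedge: dark wooden wedge-clamp foot with a cork knob, 50 x 26 x 34 mm high, loose on the front ledge of the rack, at the end opposite to the block. Leave alone.
- sander: cork sanding block, 52 x 30 x 30 mm, loose, stored in the second gap from the robot's left end of the rack. Leave alone.
- stamp: dark steel stamp, 50 x 28 mm foot with a brass stem, 44 mm high, loose, stored in the last gap at the right-hand (-y) end of the rack. Leave alone.
- driver: screwdriver lying on the bench, away from the rack on the left. Leave alone.
- hammer: hammer lying on the bench, away from the rack on the right. Leave alone.
- pot: small clear jar with a red cap, 56 mm across, 50 mm high, on the bench left of the rack. Leave alone.
- mandrel: steel cone standing on the bench right of the rack, 44 mm across the foot, 130 mm high. Leave alone.
Not all that is in view belongs to the job. What is shaped like the block but orange or turquoise is not meant.

How it is judged (in metres and radians):
On the way, in this order (a step that is already met when the one before it is completed fails the run):
1. a fingertip touches the rail behind the first gap from the tall cheek, and not yet behind the second (((y of tall in the frame of rack above 0 m and contact force between the fingers and rail_a above 0.3 N and not (contact force between the fingers and rail_b above 0.3 N)) or (not (y of tall in the frame of rack above 0 m) and contact force between the fingers and rail_f above 0.3 N and not (contact force between the fingers and rail_e above 0.3 N)))), for 0.05 s.
2. a fingertip touches the rail behind the second gap, and no longer behind the first (((y of tall in the frame of rack above 0 m and contact force between the fingers and rail_b above 0.3 N and not (contact force between the fingers and rail_a above 0.3 N)) or (not (y of tall in the frame of rack above 0 m) and contact force between the fingers and rail_e above 0.3 N and not (contact force between the fingers and rail_f above 0.3 N)))), for 0.05 s.
3. a fingertip touches the rail behind the third gap, and no longer behind the second (((y of tall in the frame of rack above 0 m and contact force between the fingers and rail_c above 0.3 N and not (contact force between the fingers and rail_b above 0.3 N)) or (not (y of tall in the frame of rack above 0 m) and contact force between the fingers and rail_d above 0.3 N and not (contact force between the fingers and rail_e above 0.3 N)))), for 0.05 s.
4. the block is home in the third gap from the tall cheek (x of block in the frame of rack above 0.0265 m and z of block in the frame of rack between 0.008 and 0.018 m and angle between the x axis of block and the x axis of rack, either way round below 0.15 rad and ((y of tall in the frame of rack above 0 m and y of block in the frame of rack between 0.016 and 0.032 m) or (not (y of tall in the frame of rack above 0 m) and y of block in the frame of rack between -0.032 and -0.016 m))), for 0.2 s.
At the end, for the whole second after the job is handed in: The block lies flat on the board in the third gap counted from the tall cheek (within 8 mm of the gap's centre line, within 0.15 rad of square), within 6 mm of touching the back wall, and at rest (all of step 4 and linear speed of block below 0.01 m/s).
It fails at once if the fingertip went past the third gap's length of rail on to a further one ((y of tall in the frame of rack above 0 m and ((contact force between the fingers and rail_d above 0.3 N and not (contact force between the fingers and rail_c above 0.3 N)) or contact force between the fingers and rail_e above 0.3 N or contact force between the fingers and rail_f above 0.3 N)) or (not (y of tall in the frame of rack above 0 m) and ((contact force between the fingers and rail_c above 0.3 N and not (contact force between the fingers and rail_d above 0.3 N)) or contact force between the fingers and rail_b above 0.3 N or contact force between the fingers and rail_a above 0.3 N))).
It fails at once if the block was lifted off the board (its underside more than 10 mm above the board) or tipped over (z of block in the frame of rack above 0.022 m or angle between block's own z axis and vertical above 0.35 rad).
It fails at once if one of the other things was moved by more than 25 mm (distance of any of wedge, sander, stamp, driver, hammer, pot, mandrel from where it was at the start of the episode above 0.025 m).
It also fails if it takes over 58 s, if anything falls off the work surface, if the arm or the gripper's body presses on something with over 40 N, if the wrist force passes 120 N, or if a joint passes its speed limit or range.

### The arm

A 6-joint arm with a two-finger parallel gripper is mounted at the origin on the work surface. World frame = base frame: x ahead of the robot, y to its left, z up, the work surface at z = 0. Lengths are in m, angles in degrees, forces in N, time in s.
With the tool pointing down it reaches from about 0.35 to 0.875 m from the base axis. Payload 15.5 kg.
Tool frame: the origin (TCP) lies where the fingers leave the gripper's body, on its centre line; the fingertips stand 73 mm ahead of it and the grasp point (between the pads) lies 54 mm ahead of it (arm.grasp_offset is the distance from the TCP to the grasp point, in m); z points along the fingers, y is the line along which they close (so a half turn about z gives the same grasp; the last joint's range is limited). The gripper opens to 85 mm and grips with 20 to 120 N. Pads are 22 mm wide; open, the fingers measure 114 mm over their backs; the gripper's body (76 mm by 85 mm) begins 54 mm behind the grasp point. The pads swing forward as they close: fully open they stand 13 mm farther back than shut.
Start: joints at [-77.779, 28.281, 77.091, -0, 74.628, -5.472], TCP at [0.19, -0.595, 0.304] pointing down, gripper open.
Joint ranges: [-166.48, 166.48], [-47.26, 123.95], [12.59, 153.08], [-70.14, 250.14], [6.76, 159.57], [-176.63, 176.63]. Speed limits (degrees/s): [108.29, 108.29, 147.25, 172.46, 172.46, 172.46].

### API

Orientations are given as a 3x3 rotation matrix whose columns are the frame's x, y, z axes.
In Python, from rig import telemetry, imaging, arm gives the robot as it stands. The module is installed in compiled form; this text tells all that it offers.
- The arm moves only by the tool servo_tool, never from a script. Its argument "targets" is a list of rows, each a list of 7 numbers: the shift along the tool's x, y, z in m, then the turn, a rotation vector about the tool's x, y, z in degrees, then the finger opening in m, from 0 to 0.0854. A call has 1 to 5 rows; each row shifts and turns the commanded pose from where the row before left it, along the tool's axes as they then stand; what a row does not reach is not made up. A row lasts 1/8 s, in which the tool goes at most 62.5 mm and 10.7 degrees, less where a joint would pass 70% of its speed; a pose out of reach is approached as far as the arm can. A call is refused whole if a number of a shift passes 0.0625 or a number of a turn 10.7, either way. A call with a gripper value outside its range is refused whole. The fingers move at their own pace and stop on an object; "grip_force" is the grip in N (left out, the last holds). Time passes only in rows, so rows that do not move let the fingers close. It gives the time, the measured TCP pose, the force, the opening and the grip force at its end, in the units of the state.
- telemetry.state(): the state, without advancing time (a new reading comes with each control period).
- imaging.read_camera(name): name is "side" or "top"; returns (picture, depth): 400x640x3 uint8, red, green, blue; 400x640 float32, m along the optical axis (not along the pixel's ray), 0 where there is no reading.
- imaging.camera_model(name): a dict with "fx", "fy", "cx", "cy" (pixels), "dist" ([k1, k2, p1, p2, k3] as OpenCV has them; the pictures are not rectified), "extrinsics" (4x4, takes a point from camera to world coordinates). Camera axes: x right, y up, looking along -z (the intrinsics and any distortion apply to the point x, -y, -z); pixel columns grow to the right and rows downward; lengths in m; the calibration is good to about 2 mm. A picture is of the moment at which its call begins. camera_model takes no time and is no camera call.
- arm.job_done(): hands the job in; it is judged then, once.
The state is a dict: "time_s": time; "joint_positions": joint angles; "dq": joint speeds; "tau": joint torques, N m; "ee_pos": TCP position; "tcp_rot": TCP orientation; "wrist_force": force on the tool from outside, world axes, zero at the start; "wrist_torque": the same for the moment, N m; "finger_gap": finger opening in m; "grasp_force": force on a finger pad.
Only numpy, scipy, OpenCV 4.12 (cv2) and the standard library are available. Lean on these libraries where they do the work, as an engineer would, in place of code of your own. Each camera call takes 0.05 s, during which the arm holds its last target. There are 200 camera calls.

## Working session

There is one attempt and no reset: what is moved stays moved. The work goes in short steps, Python scripts to look and compute and a tool call to move; the robot and the scene stay as the last step left them, time stands still between calls to the robot, and variables do not carry over. Pictures are saved under pics/ and viewed, at most 10 in all, crops included, and the job is handed in when it is done.

Besides the shell and the picture viewer there is one more tool, called after "Request:" in YAML: its name, and indented under it one key for each argument. servo_tool: Moves the arm, as the interface text tells. Its arguments: {"type":"object","properties":{"targets":{"type":"array","items":{"type":"array","items":{"type":"number"}}},"grip_force":{"type":"number"}},"required":["targets"]}

```bash
mkdir -p pics
cat > h.py <<'E'
import numpy as np, cv2
from rig import telemetry, imaging, arm
def shot(n,f=None):
    p,d=imaging.read_camera(n)
    np.savez('/tmp/%s.npz'%n,p=p,d=d)
    if f: cv2.imwrite('pics/'+f,p[:,:,::-1])
    return p,d
def world(n,d):
    m=imaging.camera_model(n); K=np.array([[m['fx'],0,m['cx']],[0,m['fy'],m['cy']],[0,0,1]])
    v,u=np.mgrid[0:400,0:640]
    q=cv2.undistortPoints(np.stack([u,v],-1).reshape(-1,1,2).astype(np.float64),K,np.array(m['dist'],float)).reshape(400,640,2)
    P=np.stack([q[...,0]*d,-q[...,1]*d,-d],-1)
    E=np.array(m['extrinsics']); return P@E[:3,:3].T+E[:3,3]
E
python3 - <<'E'
from h import *
for n in('top','side'):
    p,d=shot(n,n+'1.png'); print(np.array(imaging.camera_model(n)['extrinsics']).round(2).tolist())
s=telemetry.state();print(s['time_s'],s['tcp_rot'],s['ee_pos'],s['wrist_force'])
E
```

```text
[[0.04, 0.98, -0.21, 0.35], [-1.0, 0.04, -0.01, -0.04], [0.0, 0.21, 0.98, 0.9], [0.0, 0.0, 0.0, 1.0]]
[[-0.99, 0.09, -0.14, 0.32], [-0.17, -0.49, 0.86, 1.09], [0.01, 0.87, 0.49, 0.7], [0.0, 0.0, 0.0, 1.0]]
0.1 [[ 9.52709120e-01  3.03883649e-01 -2.45447218e-04]
 [ 3.03883735e-01 -9.52708523e-01  1.07078580e-03]
 [ 9.15546398e-05 -1.09473482e-03 -9.99999397e-01]] [ 0.189881   -0.59520305  0.30335638] [-0.06009997  0.59173168 -0.08623433]
```

View pics/top1.png

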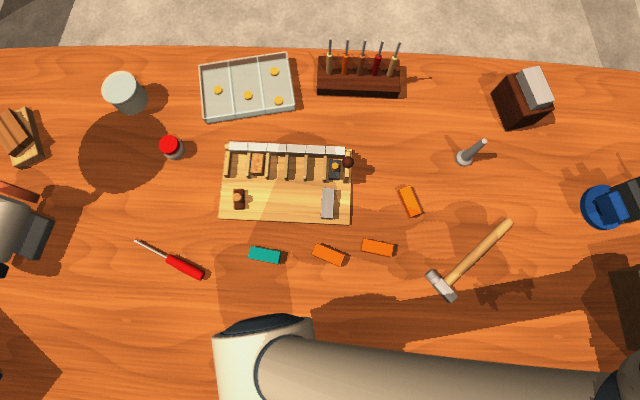

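View pics/side1.png

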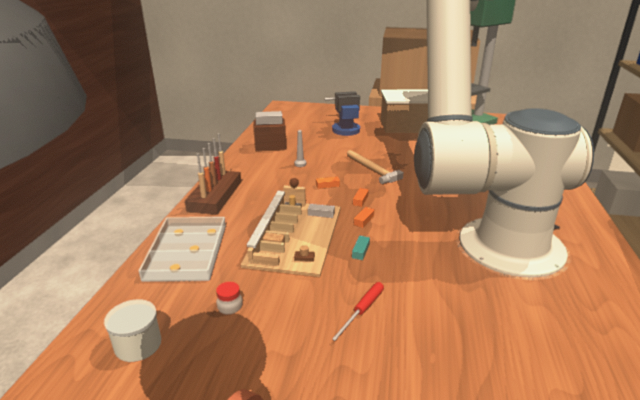

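The top view shows the rack at about (220–352, 142–222). The tall cheek with the dark knob is at its right (-y) end at (348,162), and the rail is the pale strip from (228,147) to (345,152). The block is the grey bar at (328,203) and the wedge is at (238,198). Counting therefore runs rail_f, rail_e, rail_d, and the target gap is at y = -24 mm.

Run:
```python
from h import *
for n in('top','side'):
    z=np.load('/tmp/%s.npz'%n); p,d=z['p'],z['d']; W=world(n,d)
    if n=='top': roi=np.zeros((400,640),bool); roi[135:230,212:362]=1
    else: roi=np.zeros((400,640),bool); roi[170:280,235:345]=1
    roi&=d>0
    Z=W[...,2]
    print(n,'table z',np.median(Z[(roi==0)&(d>0)&(abs(Z)<.01)]))
    r=roi&(Z>.050)&(Z<.066)
    rr=cv2.minAreaRect(W[r][:,:2].astype(np.float32)*1000)
    print('rail',rr, np.median(Z[r]))
    # rail: white low saturation
    hsv=cv2.cvtColor(p,cv2.COLOR_RGB2HSV)
    r2=r&(hsv[...,1]<60); 
    P=W[r2][:,:2]; l=cv2.fitLine(P.astype(np.float32),cv2.DIST_HUBER,0,.001,.001).ravel()
    print('white',r2.sum(),l, np.degrees(np.arctan2(l[1],l[0])),np.median(Z[r2]),cv2.minAreaRect(P.astype(np.float32)*1000))
    b=roi&(Z>.005)&(Z<.07)
    print('board',cv2.minAreaRect(W[b][:,:2].astype(np.float32)*1000))
    k=roi&(Z>.075); print('knob',W[k].mean(0),k.sum(),W[k].max(0))
    g=roi&(Z>.028)&(Z<.042)&(hsv[...,1]<60)
    nl,lab,st,c=cv2.connectedComponentsWithStats(g.astype(np.uint8))
    for i in range(1,nl):
        if st[i,4]>60:
            m=lab==i; print('grey',st[i],W[m].mean(0),cv2.minAreaRect(W[m][:,:2].astype(np.float32)*1000))
```

```text
top table z -8.294159786326194e-05
rail ((653.461181640625, 48.335235595703125), (317.4172668457031, 78.84043884277344), 77.58070373535156) 0.05756607420961202
white 962 [0.00775313 0.99996996 0.65398484 0.05749256] 89.55577 0.0577385373132383 ((654.622802734375, 55.85740661621094), (285.01544189453125, 23.129165649414062), 89.3266830444336)
board ((592.1755981445312, 57.41554260253906), (232.59274291992188, 332.25189208984375), 0.749046802520752)
knob [ 0.61282402 -0.09292085  0.09421982] 116 [ 0.62864732 -0.08039339  0.10154918]
grey [321 188  13  31 341] [ 0.52525916 -0.05025726  0.03574754] ((525.8724975585938, -50.29352951049805), (28.023035049438477, 74.08491516113281), 88.54676055908203)
side table z 0.0013213909060340034
rail ((652.5820922851562, 51.72090148925781), (316.7581787109375, 80.2943344116211), 77.5638427734375) 0.05854521803222923
white 451 [0.00867089 0.9999624  0.6527828  0.07587037] 89.50318 0.05875822608015857 ((652.7639770507812, 55.71690368652344), (289.3744201660156, 22.555021286010742), 89.1133804321289)
board ((603.574951171875, -39.449462890625), (338.9805908203125, 593.7442016601562), 19.317296981811523)
knob [ 0.61320221 -0.08645334  0.09083416] 73 [ 0.64235351 -0.07717831  0.10194242]
grey [309 204  25  11 143] [ 0.52238349 -0.04642315  0.03610704] ((524.1463623046875, -50.324951171875), (34.545867919921875, 70.2067642211914), 88.03673553466797)
```

Request:
servo_tool:
  targets:
    - [0,0,0,0,0,9.1,0]
    - [0,0,0,0,0,9.1,0]
    - [0.03,-0.04,0,0,0,0,0]
    - [0.035,-0.04,0,0,0,0,0]
    - [0.035,-0.04,0,0,0,0,0]

```text
time_s: 0.72
ee_pos: [0.2917, -0.475, 0.3036]
tcp_rot: [[1.0, -0.009, -0.0], [-0.009, -1.0, 0.0], [-0.0, -0.0, -1.0]]
wrist_force: [0.9, -0.6, 0.5]
finger_gap: -0.0002
grasp_force: 0.0
```

Request:
servo_tool:
  targets:
    - [0.035,-0.04,0,0,0,0,0]
    - [0.035,-0.04,0,0,0,0,0]
    - [0.035,-0.04,0,0,0,0,0]
    - [0.035,-0.04,0,0,0,0,0]
    - [0.035,-0.04,0,0,0,0,0]

```text
time_s: 1.35
ee_pos: [0.4687, -0.2764, 0.3038]
tcp_rot: [[1.0, -0.009, -0.0], [-0.009, -1.0, 0.0], [-0.0, -0.0, -1.0]]
wrist_force: [0.1, -0.9, -0.3]
finger_gap: -0.0003
grasp_force: 0.0
```

Request:
servo_tool:
  targets:
    - [0.035,-0.04,0,0,0,0,0]
    - [0.035,-0.04,0,0,0,0,0]
    - [0.035,-0.04,0,0,0,0,0]
    - [0.035,-0.04,0,0,0,0,0]
    - [0,0,0,0,0,0,0]

```text
time_s: 1.98
ee_pos: [0.6108, -0.1163, 0.3033]
tcp_rot: [[1.0, -0.005, -0.0], [-0.005, -1.0, 0.001], [-0.0, -0.001, -1.0]]
wrist_force: [0.2, -0.1, 0.3]
finger_gap: -0.0
grasp_force: 0.0
```

Run:
```python
from h import *
s=telemetry.state();print(s['time_s'],np.round(s['tcp_rot'],3).tolist(),s['ee_pos'],s['wrist_force'],s['finger_gap'])
```

```text
1.975 [[1.0, -0.005, -0.0], [-0.005, -1.0, 0.001], [-0.0, -0.001, -1.0]] [ 0.61083747 -0.11629811  0.30326989] [ 0.16793173 -0.1137194   0.32170167] -2.815024924922055e-05
```

Request:
servo_tool:
  targets:
    - [0.042,-0.052,0,0,0,0,0]
    - [0,0,0.06,0,0,0,0]
    - [0,0,0.06,0,0,0,0]
    - [0,0,0.034,0,0,0,0]
    - [0,0,0,0,0,0,0]

```text
time_s: 2.6
ee_pos: [0.6471, -0.0712, 0.1475]
tcp_rot: [[1.0, -0.009, -0.005], [-0.009, -1.0, 0.001], [-0.005, -0.001, -1.0]]
wrist_force: [0.8, 0.3, 2.0]
finger_gap: -0.0
grasp_force: 0.0
```

Run:
```python
from h import *
s=telemetry.state();print(s['time_s'],s['ee_pos'],s['wrist_force'])
a,_=shot('top');b,_=shot('side')
im=np.hstack([cv2.resize(a[110:240,250:380],(400,400)),cv2.resize(b[150:280,230:360],(400,400))])
cv2.imwrite('pics/a.png',im[:,:,::-1])
```

```text
2.6 [ 0.64714514 -0.07118921  0.14745952] [0.80657855 0.27344303 2.0434843 ]
```

View pics/a.png

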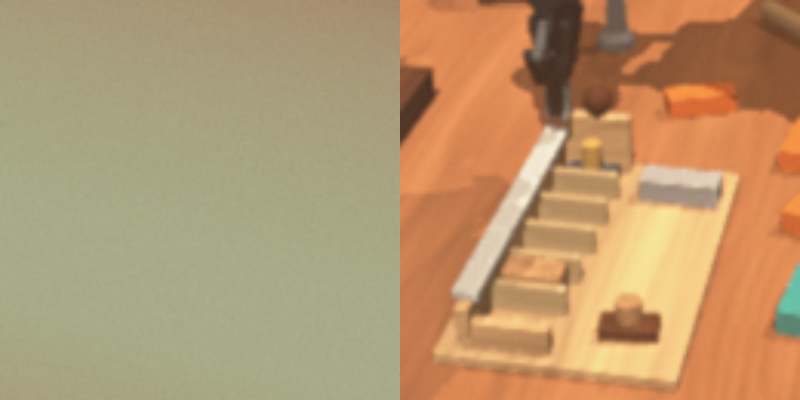

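The side crop shows the closed fingertip just above the near-knob end of the rail, at about (557,120). The arm hides the top view. I'll correct by 6 and 8 mm, then descend gently.

Request:
servo_tool:
  targets:
    - [0.005,-0.007,0.004,0,0,0,0]
    - [0,0,0.003,0,0,0,0]
    - [0,0,0,0,0,0,0]

```text
time_s: 3.08
ee_pos: [0.654, -0.0638, 0.1432]
tcp_rot: [[1.0, -0.008, 0.0], [-0.008, -1.0, -0.0], [0.0, 0.0, -1.0]]
wrist_force: [0.4, 0.9, -0.1]
finger_gap: 0.0
grasp_force: 0.0
```

Request:
servo_tool:
  targets:
    - [0,0,0.003,0,0,0,0]
    - [0,0,0.003,0,0,0,0]
    - [0,0,0.002,0,0,0,0]
    - [0,0,0.001,0,0,0,0]
    - [0,0,0,0,0,0,0]

```text
time_s: 3.7
ee_pos: [0.6539, -0.0639, 0.1338]
tcp_rot: [[1.0, -0.009, -0.0], [-0.009, -1.0, 0.0], [-0.0, -0.0, -1.0]]
wrist_force: [0.1, 0.1, 0.3]
finger_gap: -0.0001
grasp_force: 0.0
```

Request:
servo_tool:
  targets:
    - [0,0,0.001,0,0,0,0]
    - [0,0,0.001,0,0,0,0]
    - [0,0,0.001,0,0,0,0]
    - [0,0,0,0,0,0,0]

```text
time_s: 4.2
ee_pos: [0.6539, -0.0639, 0.1308]
tcp_rot: [[1.0, -0.009, -0.0], [-0.009, -1.0, 0.0], [-0.0, -0.0, -1.0]]
wrist_force: [-0.7, 0.2, 0.7]
finger_gap: 0.0002
grasp_force: 0.0
```

Request:
servo_tool:
  targets:
    - [0,0,0.0007,0,0,0,0]
    - [0,0,0.0007,0,0,0,0]
    - [0,0,0,0,0,0,0]

```text
time_s: 4.58
ee_pos: [0.654, -0.0639, 0.1306]
tcp_rot: [[1.0, -0.009, 0.001], [-0.009, -1.0, -0.0], [0.001, 0.0, -1.0]]
wrist_force: [-5.3, 1.0, 16.1]
finger_gap: 0.0001
grasp_force: 8.5
```

Contact at 16 N; I'll slide along the rail now.

Request:
servo_tool:
  targets:
    - [0,-0.01,0,0,0,0,0]
    - [0,-0.01,0,0,0,0,0]
    - [0,-0.01,0,0,0,0,0]
    - [0,-0.01,0,0,0,0,0]
    - [0,-0.008,0,0,0,0,0]

```text
time_s: 5.2
ee_pos: [0.6553, -0.0165, 0.1306]
tcp_rot: [[1.0, -0.009, 0.003], [-0.009, -1.0, -0.002], [0.003, 0.001, -1.0]]
wrist_force: [0.5, -7.3, 11.9]
finger_gap: 0.0004
grasp_force: 5.7
```

Request:
servo_tool:
  targets:
    - [0,0,0,0,0,0,0]
    - [0,-0.01,0,0,0,0,0]
    - [0,-0.01,0,0,0,0,0]
    - [0,-0.01,0,0,0,0,0]

```text
time_s: 5.7
ee_pos: [0.6556, 0.0135, 0.1306]
tcp_rot: [[1.0, -0.009, 0.003], [-0.009, -1.0, -0.001], [0.003, 0.001, -1.0]]
wrist_force: [-0.5, -8.0, 11.4]
finger_gap: -0.0003
grasp_force: 5.9
```

Request:
servo_tool:
  targets:
    - [0,-0.01,0,0,0,0,0]
    - [0,-0.008,0,0,0,0,0]
    - [0,0,0,0,0,0,0]
    - [0,0,0,0,0,0,0]

```text
time_s: 6.2
ee_pos: [0.6557, 0.0323, 0.1306]
tcp_rot: [[1.0, -0.009, 0.003], [-0.009, -1.0, 0.0], [0.003, -0.0, -1.0]]
wrist_force: [0.3, 1.7, 12.2]
finger_gap: 0.0
grasp_force: 5.8
```

Request:
servo_tool:
  targets:
    - [0,0,-0.05,0,0,0,0]
    - [0,0,-0.05,0,0,0,0.055]
    - [-0.05,0.027,0,0,0,0,0.055]
    - [-0.05,0.027,0,0,0,0,0.055]
    - [-0.05,0.027,0,0,0,0,0.055]

```text
time_s: 6.82
ee_pos: [0.5025, -0.0481, 0.2297]
tcp_rot: [[1.0, -0.008, 0.001], [-0.008, -1.0, -0.0], [0.001, 0.0, -1.0]]
wrist_force: [0.6, -1.2, 0.7]
finger_gap: 0.0548
grasp_force: 0.0
```

Request:
servo_tool:
  targets:
    - [0,0,0,0,0,0,0.055]
    - [0,0,0,0,0,0,0.055]

```text
time_s: 7.08
ee_pos: [0.5048, -0.0477, 0.2299]
tcp_rot: [[1.0, -0.009, 0.001], [-0.009, -1.0, -0.0], [0.001, 0.0, -1.0]]
wrist_force: [0.8, -0.5, 0.1]
finger_gap: 0.055
grasp_force: 0.0
```

Request:
servo_tool:
  targets:
    - [-0.002,0.002,0.05,0,0,0,0.055]
    - [0,0,0.05,0,0,0,0.055]
    - [0,0,0.03,0,0,0,0.055]
    - [0,0,0.01,0,0,0,0.055]
    - [0,0,0,0,0,0,0.055]

```text
time_s: 7.7
ee_pos: [0.5027, -0.0493, 0.0894]
tcp_rot: [[1.0, -0.008, -0.0], [-0.008, -1.0, 0.0], [-0.0, -0.0, -1.0]]
wrist_force: [0.3, 0.1, 0.4]
finger_gap: 0.0547
grasp_force: 0.0
```

Request:
servo_tool:
  targets:
    - [0,0,0,0,0,0,0.036]
    - [0,0,0,0,0,0,0.028]
    - [0,0,0,0,0,0,0.028]
    - [0,0,0,0,0,0,0.028]
  grip_force: 20

```text
time_s: 8.2
ee_pos: [0.5028, -0.0496, 0.0907]
tcp_rot: [[1.0, -0.009, 0.002], [-0.009, -1.0, -0.0], [0.002, 0.0, -1.0]]
wrist_force: [0.7, 1.0, 5.3]
finger_gap: 0.0298
grasp_force: 19.6
```

Request:
servo_tool:
  targets:
    - [0,-0.016,0,0,0,0,0.028]
    - [0,-0.016,0,0,0,0,0.028]
    - [0,-0.016,0,0,0,0,0.028]
    - [0,-0.016,0,0,0,0,0.028]
    - [0,-0.016,0,0,0,0,0.028]

```text
time_s: 8.82
ee_pos: [0.5036, 0.0306, 0.0907]
tcp_rot: [[1.0, -0.009, 0.003], [-0.009, -1.0, -0.001], [0.003, 0.0, -1.0]]
wrist_force: [-0.4, -5.8, 5.1]
finger_gap: 0.0292
grasp_force: 19.9
```

Request:
servo_tool:
  targets:
    - [0,-0.002,0,0,0,0,0.028]
    - [0,0,0,0,0,0,0.028]

```text
time_s: 9.07
ee_pos: [0.5035, 0.0327, 0.0907]
tcp_rot: [[1.0, -0.009, 0.002], [-0.009, -1.0, 0.0], [0.002, -0.0, -1.0]]
wrist_force: [1.2, 5.2, 7.6]
finger_gap: 0.0295
grasp_force: 20.3
```

Run:
```python
from h import *
a,_=shot('top');b,_=shot('side')
im=np.hstack([cv2.resize(a[130:230,210:360],(450,300)),cv2.resize(b[180:280,240:340],(300,300))])
cv2.imwrite('pics/b.png',im[:,:,::-1])
```

```text
(no output)
```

View pics/b.png

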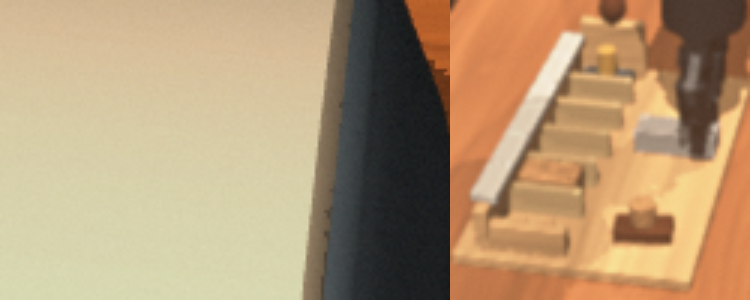

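The side crop shows the gripped block at (675,135), lying in line with the third gap between the dividers at (590,110) and (577,138). I'll check the offset numerically.

Run:
```python
from h import *
z=np.load('/tmp/side.npz');W=world('side',z['d']);Z=W[...,2]
O=np.array([.578,.0564]);ex=np.array([1,-.0085]);ey=np.array([.0085,1])
X=(W[...,:2]-O)@ex;Y=(W[...,:2]-O)@ey
m=(z['d']>0)&(Z>.0325)&(Z<.042)&(abs(Y)<.14)
for lo,hi in((.01,.06),(-.05,0.0)):
    k=m&(X>lo)&(X<hi); h,e=np.histogram(Y[k]*1000,np.arange(-140,141,4)); print(lo,[(int(a),int(b)) for a,b in zip(e,h) if b>2])
k=m&(X<0)&(X>-.045)&(abs(Y+.024)<.03);print(np.percentile(Y[k]*1000,[3,50,97]),np.percentile(X[k]*1000,[2,98]),k.sum(),Z[k].mean())
k=m&(X>.012)&(X<.05)
for c in(-96,-48,0,48,96): q=k&(abs(Y*1000-c)<8);print(c,np.median(Y[q]*1000),q.sum(),Y[q].mean()*1000)
```

```text
0.01 [(-120, 5), (-116, 11), (-104, 5), (-100, 10), (-96, 23), (-92, 15), (-88, 3), (-56, 5), (-52, 12), (-48, 32), (-44, 9), (-8, 7), (-4, 10), (0, 28), (4, 19), (40, 6), (44, 16), (48, 15), (52, 6), (56, 5), (60, 3), (64, 6), (68, 7), (72, 3), (76, 4), (80, 9), (84, 26), (88, 14), (92, 14), (96, 39), (100, 13)]
-0.05 [(-44, 5), (-40, 7), (-36, 7), (-32, 8), (-28, 11), (-24, 10), (-20, 11), (-16, 19), (-12, 11), (120, 6)]
[-41.00283847 -22.0469439   -9.7238764 ] [-44.33922299 -14.60552194] 78 0.03671593150168918
-96 -94.0685771631949 42 -94.14634114858535
-48 -45.608803722380465 45 -46.48841806797111
0 2.541219409624918 50 1.867021413835387
48 47.587404379891225 33 47.61758803859462
96 97.29729262438462 64 96.2454225929214
```

Request:
servo_tool:
  targets:
    - [0.006,-0.0015,0,0,0,0,0.028]
    - [0.008,0,0,0,0,0,0.028]
    - [0.005,0,0,0,0,0,0.028]
    - [0.005,0,0,0,0,0,0.028]
    - [0,0,0,0,0,0,0.028]

```text
time_s: 9.8
ee_pos: [0.5256, 0.0337, 0.0904]
tcp_rot: [[1.0, -0.009, -0.002], [-0.009, -1.0, 0.0], [-0.002, -0.0, -1.0]]
wrist_force: [-9.9, -0.1, 12.5]
finger_gap: 0.0294
grasp_force: 19.8
```

Request:
servo_tool:
  targets:
    - [0.006,0,-0.0003,0,0,0,0.028]
    - [0.006,0,0,0,0,0,0.028]
    - [0,0,0,0,0,0,0.028]

```text
time_s: 10.18
ee_pos: [0.5398, 0.0335, 0.0904]
tcp_rot: [[1.0, -0.009, 0.002], [-0.009, -1.0, -0.0], [0.002, 0.0, -1.0]]
wrist_force: [0.7, -0.6, 5.8]
finger_gap: 0.0295
grasp_force: 21.1
```

Request:
servo_tool:
  targets:
    - [0.008,0,0,0,0,0,0.028]
    - [0.008,0,0,0,0,0,0.028]
    - [0.004,0,0,0,0,0,0.028]
    - [0,0,0,0,0,0,0.028]

```text
time_s: 10.68
ee_pos: [0.5582, 0.0335, 0.0902]
tcp_rot: [[1.0, -0.009, -0.001], [-0.009, -1.0, 0.0], [-0.001, -0.0, -1.0]]
wrist_force: [-7.9, 0.6, 10.9]
finger_gap: 0.0295
grasp_force: 21.8
```

Request:
servo_tool:
  targets:
    - [0,0,0,0,0,0,0.045]
    - [0,0,0,0,0,0,0.045]
    - [0,0,-0.045,0,0,0,0.045]
    - [-0.045,0,0,0,0,0,0]
    - [0,0,0,0,0,0,0]

```text
time_s: 11.3
ee_pos: [0.511, 0.034, 0.135]
tcp_rot: [[1.0, -0.009, -0.002], [-0.009, -1.0, 0.0], [-0.002, -0.0, -1.0]]
wrist_force: [0.1, -0.1, 0.1]
finger_gap: 0.0092
grasp_force: 0.0
```

Request:
servo_tool:
  targets:
    - [0,0,0,0,0,0,0]
    - [0,0,0,0,0,0,0]

```text
time_s: 11.55
ee_pos: [0.5147, 0.0338, 0.1347]
tcp_rot: [[1.0, -0.009, 0.001], [-0.009, -1.0, -0.0], [0.001, 0.0, -1.0]]
wrist_force: [-0.7, -0.4, 1.0]
finger_gap: 0.0
grasp_force: 0.0
```

Run:
```python
from h import *
b,_=shot('side')
cv2.imwrite('pics/c.png',cv2.resize(b[180:280,240:340],(500,500))[:,:,::-1])
```

```text
(no output)
```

View pics/c.png

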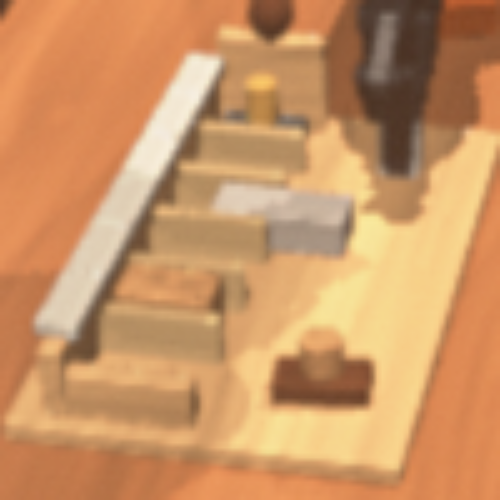

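The side crop shows the block half inside the third gap from the tall cheek (front of the gap near (265,225)), and the closed fingers behind it at (400,160). Next I'll lower and push it home.

Request:
servo_tool:
  targets:
    - [0,0,0.03,0,0,0,0]
    - [0,0,0.0125,0,0,0,0]
    - [0.008,0,0,0,0,0,0]
    - [0.008,0,0,0,0,0,0]
    - [0,0,0,0,0,0,0]

```text
time_s: 12.22
ee_pos: [0.5311, 0.0337, 0.093]
tcp_rot: [[1.0, -0.009, 0.002], [-0.009, -1.0, -0.0], [0.002, 0.0, -1.0]]
wrist_force: [-0.2, 0.3, 0.5]
finger_gap: 0.0
grasp_force: 0.0
```

Request:
servo_tool:
  targets:
    - [0.006,0,0,0,0,0,0]
    - [0.006,0,0,0,0,0,0]
    - [0.006,0,0,0,0,0,0]
    - [0,0,0,0,0,0,0]

```text
time_s: 12.72
ee_pos: [0.5482, 0.0335, 0.0925]
tcp_rot: [[1.0, -0.009, 0.0], [-0.009, -1.0, -0.0], [0.0, 0.0, -1.0]]
wrist_force: [0.7, -1.0, 0.1]
finger_gap: -0.0002
grasp_force: 0.0
```

Request:
servo_tool:
  targets:
    - [0.004,0,0,0,0,0,0]
    - [0.004,0,0,0,0,0,0]
    - [0.003,0,0,0,0,0,0]
    - [0,0,0,0,0,0,0]

```text
time_s: 13.22
ee_pos: [0.5587, 0.0334, 0.0923]
tcp_rot: [[1.0, -0.009, -0.0], [-0.009, -1.0, 0.0], [-0.0, -0.0, -1.0]]
wrist_force: [-3.0, 0.9, 2.8]
finger_gap: -0.0004
grasp_force: 1.3
```

Request:
servo_tool:
  targets:
    - [0.001,0,0,0,0,0,0]
    - [0.001,0,0,0,0,0,0]
    - [0,0,0,0,0,0,0]

```text
time_s: 13.6
ee_pos: [0.5603, 0.0335, 0.0923]
tcp_rot: [[1.0, -0.009, -0.001], [-0.009, -1.0, 0.0], [-0.001, -0.0, -1.0]]
wrist_force: [-5.1, 0.1, 3.3]
finger_gap: -0.0
grasp_force: 2.5
```

Request:
servo_tool:
  targets:
    - [0.001,0,0,0,0,0,0]
    - [0.001,0,0,0,0,0,0]
    - [0.001,0,0,0,0,0,0]
    - [0,0,0,0,0,0,0]

```text
time_s: 14.1
ee_pos: [0.5631, 0.0335, 0.0922]
tcp_rot: [[1.0, -0.009, -0.001], [-0.009, -1.0, 0.0], [-0.001, -0.0, -1.0]]
wrist_force: [-6.1, -0.5, 4.7]
finger_gap: -0.0
grasp_force: 3.0
```

Request:
servo_tool:
  targets:
    - [0.001,0,0,0,0,0,0]
    - [0.001,0,0,0,0,0,0]
    - [0,0,0,0,0,0,0]

```text
time_s: 14.48
ee_pos: [0.5634, 0.0335, 0.0921]
tcp_rot: [[1.0, -0.009, -0.005], [-0.009, -1.0, 0.0], [-0.005, -0.0, -1.0]]
wrist_force: [-16.4, 0.1, 12.9]
finger_gap: -0.0002
grasp_force: 7.7
```

The force rises with no further travel, so the block is against the wall. I'll back off and check.

Request:
servo_tool:
  targets:
    - [-0.01,0,0,0,0,0,0]
    - [-0.03,0,0,0,0,0,0]
    - [-0.02,0,-0.04,0,0,0,0]
    - [0,0,-0.05,0,0,0,0]
    - [0,0,0,0,0,0,0]

```text
time_s: 15.1
ee_pos: [0.5073, 0.0338, 0.1855]
tcp_rot: [[1.0, -0.009, 0.007], [-0.009, -1.0, -0.0], [0.007, 0.0, -1.0]]
wrist_force: [-0.3, -0.4, -0.1]
finger_gap: 0.0001
grasp_force: 0.0
```

Run:
```python
from h import *
b,d=shot('side');W=world('side',d)
cv2.imwrite('pics/d.png',cv2.resize(b[180:280,240:340],(500,500))[:,:,::-1])
O=np.array([.578,.0564]);X=(W[...,:2]-O)@[1,-.0085];Y=(W[...,:2]-O)@[.0085,1]
k=(d>0)&(W[...,2]>.031)&(W[...,2]<.045)&(abs(Y+.022)<.016)&(X<.069)&(X>-.05)
print(np.percentile(X[k]*1000,[2,50,98]),np.percentile(Y[k]*1000,[3,50,97]),k.sum(),W[k][:,2].mean())
```

```text
[-4.76120599 28.00648758 65.90577016] [-36.44140659 -21.13300142  -8.59805796] 161 0.03662688605801578
```

View pics/d.png

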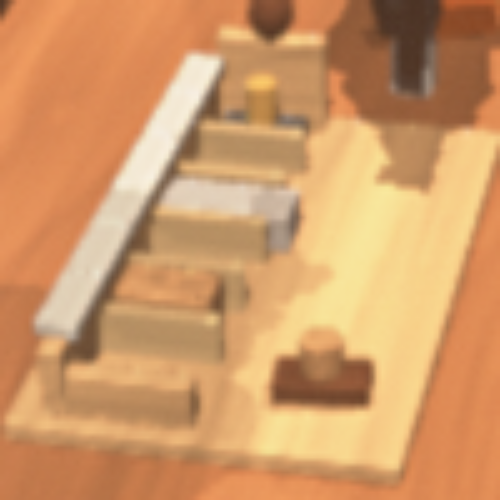

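The block is home in the third gap, with its front end at (285,215) and its rear end at rack x ≈ -5 mm, as expected. The other things in this crop, the sander, stamp and wedge, haven't moved.

```bash
python3 -c "
from rig import arm
print(arm.job_done())"
```

```text
the job is handed in; nothing more can be done
None
```

The job is handed in: I ran the fingertip along the rail behind gaps 1 to 3 from the tall cheek, then slid the steel block, without lifting it, fully home into the third gap; the hand-in returned no verdict.

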